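# Weigh the salt shaker on the beam scale

### The arm

A 6-joint arm with a two-finger parallel gripper is mounted at the origin on a cart in front of the work surface, level with it; the furniture and walls round the work are solid. World frame = base frame: x ahead of the robot, y to its left, z up, the work surface at z = 0. Lengths are in m, angles in rad, forces in N, time in s.
With the tool pointing down it reaches from about 0.35 to 0.975 m from the base axis. Payload 4.9 kg.
Tool frame: the origin (TCP) lies on the front face of the gripper's body, between the roots of the fingers; the fingertips stand ctrl.tip_extent ahead of it and the grasp point (between the pads) lies 54 mm ahead of it (ctrl.tip_extent is the distance from the TCP to the fingertips, in m); z points along the fingers, y is the line along which they close (so a half turn about z gives the same grasp; the last joint's range is limited). The gripper opens to 85 mm and grips with 20 to 120 N. Pads are 22 mm wide; open, the fingers measure 114 mm over their backs; the gripper's body (76 mm by 85 mm) begins 54 mm behind the grasp point. The pads swing forward as they close: fully open they stand 13 mm farther back than shut.
Start: joints at [1.22, 0.053, 1.613, -0, 1.476, -0.119], TCP at [0.144, 0.608, 0.304] pointing down, gripper open.
Joint ranges: [-3.01, 3.01], [-1.01, 2.22], [0.06, 2.58], [-1.02, 4.17], [0.09, 2.62], [-3.14, 3.14]. Speed limits (rad/s): [2.57, 2.57, 3.14, 3.14, 3.14, 3.14].

### API

Orientations are given as a rotation vector (axis times angle).
In Python, from station import ctrl gives the robot as it stands.
- The arm moves only by the tool apply_moves, never from a script. Its argument "rows" is one flat list of numbers, 6 for each row, row after row: the shift along the tool's x, y, z normalised to -1 to 1, where 1 is 0.6 m, then the turn, a rotation vector about the tool's x, y, z normalised to -1 to 1, where 1 is 90 degrees. A call has 1 to 20 rows; each row is the pose to reach, as a shift and turn from the pose commanded when the call began, along the tool's axes at that moment; what a row does not reach only later rows make up. A row lasts 1/10 s, in which the tool goes at most 50 mm and 8.59 degrees, less where a joint would pass 70% of its speed; a pose out of reach is approached as far as the arm can. A call with a number of a shift or a turn outside -1 to 1 is refused whole. A call with a gripper value outside its range is refused whole. "grip" is the opening, from 0 (shut) to 1 (fully open), set as the call begins (left out, the last holds). The fingers move at their own pace and stop on an object; "grip_force" is the grip in N (left out, the last holds). Time passes only in rows, so rows that repeat a pose let the fingers close. It gives the time, the measured TCP pose, the force, the opening and the grip force at its end, in the units of the state.
- ctrl.get_obs(): the state, without advancing time (a new reading comes with each control period).
- ctrl.get_image(name): name is "scene" or "top" or "wrist"; returns (picture, depth): 400x640x3 uint8, blue, green, red; 400x640 float32, m along the optical axis (not along the pixel's ray), 0 where there is no reading.
- ctrl.camera_model(name): a dict with "mtx" (3x3 intrinsics, pixels), "R" (3x3) and "t" (3): a world point X has camera coordinates R X + t; the wrist camera has in their place "tool_from_camera" (4x4, takes a point from camera to tool coordinates, whose origin is the TCP and whose axes are the flange's). Camera axes: x right, y down, z forward; pixel columns grow to the right and rows downward; lengths in m; the calibration is good to about 2 mm. The wrist camera is an equidistant fisheye: a pixel r from the principal point sees the ray r / f radians off the axis. A picture is of the moment at which its call begins: read the wrist's pose just before it. camera_model takes no time and is no camera call.
- ctrl.finish_job(): hands the job in; it is judged then, once.
The state is a dict: "t": time; "q": joint angles; "dq": joint speeds; "effort": joint torques, N m; "tool_pos": TCP position; "tool_rot": TCP orientation; "contact_force": force on the tool from outside, world axes, zero at the start; "wrist_torque": the same for the moment, N m; "opening": finger opening in m; "grip_force": force on a finger pad.
Only numpy, scipy, OpenCV 4.12 (cv2) and the standard library are available. Lean on these libraries where they do the work, as an engineer would, in place of code of your own. Each camera call takes 0.05 s, during which the arm holds its last target. There are 200 camera calls.

### The job

Weigh the salt shaker on the kitchen beam scale: stand it gently upright on the scale's round pan, then press the poise's thumb plate down just enough to free its pawl, keep it pressed while you slide the poise out along the notched beam, and let go to see the pointer; repeat until the pointer at the beam's end rests between the two thick marks of its dial, with the pawl dropped fully into a notch. The beam hangs on delicate knife edges: never bear on the beam, pan or poise harder than a light press of a finger (15 N at the most), and leave the other things on the worktop where they stand.

Things in the scene. Friction and masses are not known exactly. Their poses are not given: they have to be found in the camera images.
- salt_shaker: the salt shaker: straight glass body 44 mm wide up to 66 mm, above it a narrower domed perforated steel top, 90 mm tall in all; origin under its foot, z up. Weight unknown, 85 to 190 g. It stands left of the scale, among two spice jars of much the same size, whose flat caps are as wide as they are.
- pan_top (a point): centre of the floor of the scale's round steel pan (flat to radius 43 mm, rim 7 mm high at radius 49 to 52 mm), about 136 mm above the worktop with the beam level. The pan stays level; it sinks or rises freely by 5.6 mm down, 6.7 mm up as the beam swings, then meets its stop, where the shaker's weight leaves it.
- scale: the scale's fixed white base, 104 mm wide (x), from y = +105 to -325 mm, 24 mm high; origin at its underside below the fulcrum, z up. The column (26 mm along y, 32 mm along x) is 113 mm high; the upright dial plate at y = -297 mm, behind the pointer, is 136 mm high.
- beam: the weighing beam with all it carries. Origin at the fulcrum, 105 mm above the worktop, -y along the notched rail to the pointer, z is up when level; pan at y = +70 mm. Rail to y = -273 mm, 8 mm wide, notch tops at z = -10.5 mm, a notch every 8 mm = 10 g on the pan. It swings up 0.08 rad to a firm stop, down 0.03 to 0.1 rad to a set screw, set anew each time.
- pointer (a point): end of the thin dark pointer (3 mm thick) at the far (-y) end of the beam, 306 mm from the fulcrum. A load on the pan lifts it to its stop; pressing the poise sinks it to the lower stop. Let go: within 0.9 notches of balance the beam floats free of both stops, one notch outwards sinks the pointer 9.8 mm; at rest after 1.5 to 2 s.
- scale_index (a point): middle of the short centre line on the dial plate, right behind the pointer; z is up. The two thick marks' inner edges lie 8 mm above and below it; balance is the pointer within 6.9 mm of this height.
- pepper_jar: squat glass spice jar, 47 mm wide, 98 mm tall, with a pale screw cap; origin under its foot. Leave it alone.
- spice_jar: slim glass spice jar, 43 mm wide, 100 mm tall, with a flat screw cap; origin under its foot. Leave it alone.
- espresso_cup: small white cup with a handle, 62 x 92 x 51 mm, at the back left, by the hob; origin under its foot. Leave it alone.
- sugar_bowl: round white lidded bowl, 95 mm wide, 74 mm tall, behind the far end of the scale; origin under its foot. Leave it alone.
- teaspoon: steel teaspoon, 130 x 26 x 11 mm, lying behind the far end of the scale; origin under its middle. Leave it alone.
- plate_top (a point): top middle of the poise's flat thumb plate (24 mm along y, 30 mm wide), 29 mm above the poise's origin with the pawl in a notch. Its spring: 4 N to start it, 1.6 N/mm; the pawl is clear of the notches from 1.9 mm (7 N), the plate bottoms hard at 2.8 mm (8.5 N). Pawl on a tooth between notches: plate stays about 1.8 mm down.
- pawl_pin (a point): rocker pin on the front face of the poise, 10 mm above its origin. Over the rocker the plate lifts the pawl inside the poise by twice as much as it sinks. Pawl in a notch: poise locked, pushes within the limit do not move it. Pawl clear: the poise slides with under 1 N, and the friction of fingertips pressed on the plate carries it along.
- poise: the poise: steel saddle block astride the rail, 26 mm long (along y), 32 mm wide. Origin amid its length and width, 10.5 mm above the notched edge; axes as the beam's; the block reaches from 41 mm below to 18 mm above its origin. At y = -70 mm of the beam in the zero notch, it can go to -246 mm. It starts 0 or 1 notch out; 22 in all.
Not all that is in view belongs to the job. Leave any green look-alike of the salt_shaker alone.

How it is judged:
On the way, in this order (a step that is already met when the one before it is completed fails the run):
1. the salt shaker stands upright on the pan, let go and at rest (horizontal distance between salt_shaker and pan_top below 0.028 m and z of salt_shaker in the frame of pan_top between -0.006 and 0.006 m and angle between salt_shaker's own z axis and vertical below 0.1 rad and contact force between the fingers and salt_shaker below 0.1 N and linear speed of salt_shaker below 0.02 m/s), for 0.3 s.
2. with the fingers off the scale the pointer rests between the two marks of the dial and the poise's pawl is in a notch (z of pointer in the frame of scale_index between -0.0069 and 0.0069 m and z of plate_top in the frame of poise above 0.028 m and contact force between the fingers and beam below 0.1 N and angular speed of beam below 0.04 rad/s), for 0.4 s.
At the end, for the whole second after the job is handed in: The salt shaker stands upright (within 0.1 rad) on the pan, within 28 mm of its centre, let go and at rest; the pawl is in a notch (thumb plate within 1 mm of full height); with nothing touching the scale the pointer rests within 6.9 mm of the height of the dial's centre line (all of step 1 and all of step 2).
It fails at once if the robot bears on the beam, pan or poise with more than 15 N (contact force between any of the fingers, the arm and beam above 15 N).
It fails at once if the shaker is dropped or pressed on the pan with more than 20 N (contact force between salt_shaker and beam above 20 N).
It fails at once if another thing on the worktop is moved more than 25 mm (distance of any of pepper_jar, spice_jar, espresso_cup, sugar_bowl, teaspoon from where it was at the start of the episode above 0.025 m).
It also fails if it takes over 72 s, if anything falls off the work surface, if the arm or the gripper's body presses on something with over 40 N, if the wrist force passes 120 N, or if a joint passes its speed limit or range.

## Working session

There is one attempt and no reset: what is moved stays moved. The work goes in short steps, Python scripts to look and compute and a tool call to move; the robot and the scene stay as the last step left them, time stands still between calls to the robot, and variables do not carry over. Pictures are saved under pics/ and viewed, at most 10 in all, crops included, and the job is handed in when it is done.

Besides the shell and the picture viewer there is one more tool, called after ">>>" as a command line: name --argument value ..., lists and objects as JSON in quotes. apply_moves: Moves the arm, as the interface text tells. Its arguments: {"type":"object","properties":{"rows":{"type":"array","items":{"type":"number"}},"grip":{"type":"number"},"grip_force":{"type":"number"}},"required":["rows"]}

```bash
mkdir -p pics; ls
cat > h.py <<'E'
import numpy as np, cv2
from scipy.spatial.transform import Rotation as Rn
from station import ctrl
def shot(name,fn):
    o=ctrl.get_obs(); im,d=ctrl.get_image(name)
    cv2.imwrite(f'pics/{fn}.png',im); np.savez(f'pics/{fn}.npz',d=d,p=o['tool_pos'],r=o['tool_rot'])
    return im,d,o
def world(name,fn,px):
    m=ctrl.camera_model(name); z=np.load(f'pics/{fn}.npz'); d=z['d']; out=[]
    K=np.array(m['mtx'])
    for u,v in px:
        w=d[int(v)-1:int(v)+2,int(u)-1:int(u)+2]; w=w[w>0]
        D=np.median(w) if w.size else np.nan
        c=D*np.array([(u-K[0,2])/K[0,0],(v-K[1,2])/K[1,1],1])
        out.append(np.array(m['R']).T@(c-np.array(m['t'])))
    return np.array(out)
def proj(name,X):
    m=ctrl.camera_model(name); c=np.atleast_2d(X)@np.array(m['R']).T+np.array(m['t'])
    p=c@np.array(m['mtx']).T; return p[:,:2]/p[:,2:]
E
python3 - <<'E'
from h import *
np.set_printoptions(precision=4,suppress=True)
a,_,o=shot('scene','s0'); b,_,_=shot('top','t0')
print(o, ctrl.tip_extent)
for n in('scene','top'):
    m=ctrl.camera_model(n); print(m)
E
```

```text
pics
{'t': 0.0, 'q': array([ 1.22  ,  0.0534,  1.6143, -0.    ,  1.476 , -0.119 ]), 'dq': array([ 0.0011,  0.0007, -0.0008, -0.0006,  0.002 , -0.0008]), 'effort': array([  0.    , -39.3671, -37.018 ,  -0.0002,   0.0068,   0.    ]), 'tool_pos': array([0.1434, 0.6078, 0.3027]), 'tool_rot': array([-0.3632, -3.1201,  0.0032]), 'contact_force': array([-0.259 ,  0.0531, -0.3517]), 'wrist_torque': array([-0.0043,  0.0133, -0.0062]), 'grip_force': 0.0, 'opening': 0.08536981997407708} 0.0726
{'mtx': array([[469.9249,   0.    , 324.7572],
       [  0.    , 469.9249, 194.5362],
       [  0.    ,   0.    ,   1.    ]]), 'R': array([[ 0.8964, -0.4428,  0.0197],
       [-0.244 , -0.5301, -0.8121],
       [ 0.37  ,  0.7232, -0.5832]]), 't': array([-0.5146,  0.2667,  1.231 ])}
{'mtx': array([[439.9294,   0.    , 312.4133],
       [  0.    , 439.9294, 199.3536],
       [  0.    ,   0.    ,   1.    ]]), 'R': array([[-0.0059, -0.9999,  0.0156],
       [-0.9823,  0.0029, -0.1874],
       [ 0.1873, -0.0164, -0.9822]]), 't': array([0.054 , 0.5986, 1.0117])}
```

View pics/s0.png

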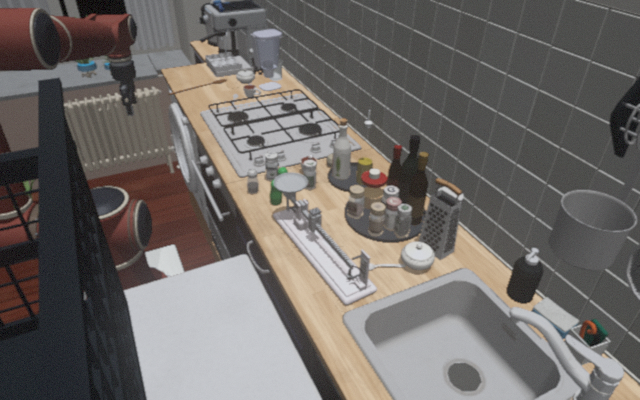

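View pics/t0.png

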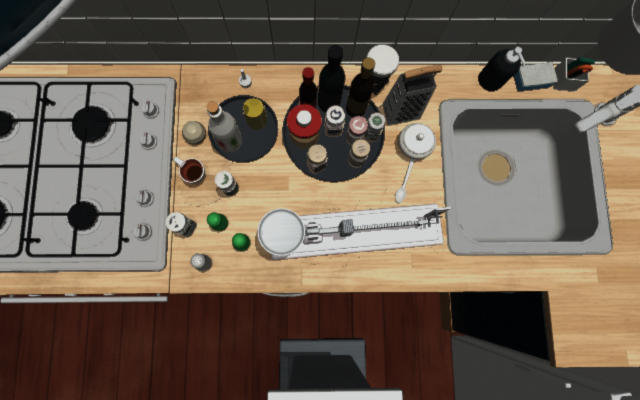

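The top view shows the pan at (282,232), the poise near (347,227), the pointer end near (437,213) and the green look-alikes at (217,220) and (240,241). The shaker and jar candidates are at (180,224), (200,261) and (226,182), so I'll enlarge both views there.

Run:
```python
from h import *
np.set_printoptions(precision=4,suppress=True)
t=cv2.imread('pics/t0.png'); s=cv2.imread('pics/s0.png')
a=cv2.resize(t[160:285,155:455],(800,333),interpolation=cv2.INTER_CUBIC)
b=cv2.resize(s[145:215,230:370],(530,265),interpolation=cv2.INTER_CUBIC)
c=np.zeros((600,800,3),np.uint8); c[:333]=a; c[335:,:530]=b
cv2.imwrite('pics/c0.png',c)
px=[(178,218),(180,224),(198,258),(200,261),(224,177),(226,182),(282,232),(270,232),(294,232),(347,224),(347,227),(390,225),(437,213)]
for p,w in zip(px,world('top','t0',px)): print(p,w)
```

```text
(178, 218) [0.5482 0.3617 0.0975]
(180, 224) [0.5344 0.3566 0.0967]
(198, 258) [0.4571 0.3144 0.0873]
(200, 261) [0.4504 0.3099 0.0861]
(224, 177) [0.6442 0.2586 0.1009]
(226, 182) [0.6323 0.2536 0.1003]
(282, 232) [0.5104 0.1202 0.1363]
(270, 232) [0.5105 0.1467 0.136 ]
(294, 232) [0.5103 0.0937 0.1365]
(347, 224) [ 0.5283 -0.0244  0.1311]
(347, 227) [ 0.5215 -0.0241  0.1319]
(390, 225) [ 0.5312 -0.1288  0.089 ]
(437, 213) [ 0.554  -0.2307  0.1212]
```

View pics/c0.png

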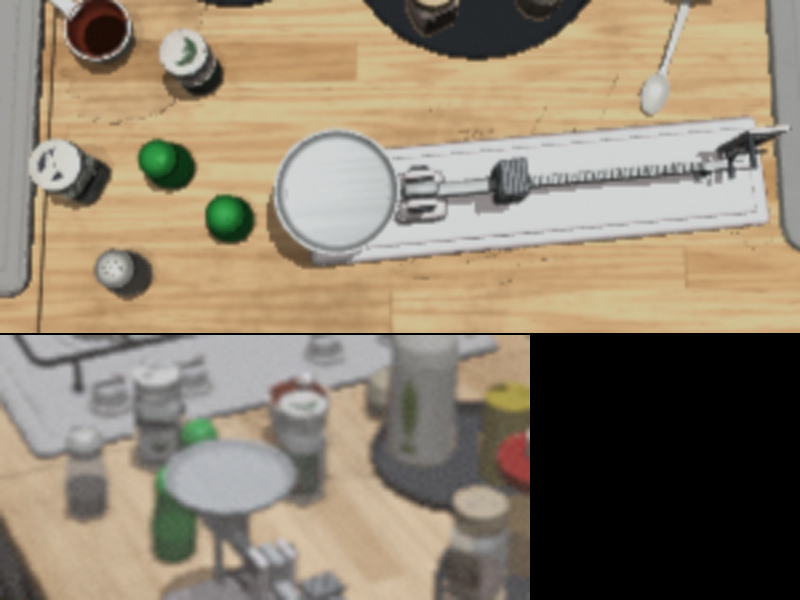

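The crops show the shaker (small perforated dome) at about (198,260) in the top view. The jars with flat caps are the pepper jar at (178,223) and the spice jar at (224,180). Next I'll refine these positions from the depth clouds.

```bash
cat >> h.py <<'E'
def cloud(name,fn):
    m=ctrl.camera_model(name); d=np.load(f'pics/{fn}.npz')['d']; K=np.array(m['mtx'])
    v,u=np.nonzero(d>0); D=d[v,u]
    c=np.c_[(u-K[0,2])/K[0,0]*D,(v-K[1,2])/K[1,1]*D,D]
    return (c-np.array(m['t']))@np.array(m['R'])
def sel(P,c,r,z0,z1): return P[(np.hypot(P[:,0]-c[0],P[:,1]-c[1])<r)&(P[:,2]>z0)&(P[:,2]<z1)]
E
python3 - <<'E'
from h import *
np.set_printoptions(precision=4,suppress=True)
T=cloud('top','t0');S=cloud('scene','s0')
for n,P in(('T',T),('S',S)):
    print(n)
    for lab,c,r,z0,z1 in(('shaker top',(.452,.314),.035,.07,.1),('shaker all',(.452,.314),.035,.02,.1),('pan',(.51,.12),.06,.125,.155),('plate',(.525,-.024),.028,.125,.145),('dial',(.55,-.24),.04,.1,.15),('jarP',(.535,.357),.03,.085,.105),('green',(.5,.21),.04,.05,.1)):
        q=sel(P,c,r,z0,z1)
        if len(q): print(lab,len(q),q.mean(0),q.min(0),q.max(0))
b=T[(T[:,2]>.018)&(T[:,2]<.03)&(T[:,0]>.4)&(T[:,0]<.65)&(T[:,1]<.2)&(T[:,1]>-.32)]
r=cv2.minAreaRect(b[:,:2].astype(np.float32)); print(len(b),r,cv2.boxPoints(r))
R=Rn.from_rotvec(ctrl.get_obs()['tool_rot']).as_matrix(); print(R)
print(world('top','t0',[(421,222),(425,222),(430,212),(445,208),(436,220)]))
E
```

```text
T
shaker top 179 [0.4513 0.3156 0.0838] [0.4349 0.3011 0.0703] [0.467  0.3347 0.0925]
shaker all 305 [0.449  0.3117 0.0676] [0.4292 0.2963 0.0205] [0.47   0.3347 0.0925]
pan 1752 [0.5113 0.1226 0.1378] [0.4594 0.0716 0.1309] [0.563  0.1729 0.1487]
plate 145 [ 0.5235 -0.025   0.1317] [ 0.5082 -0.0376  0.127 ] [ 0.5376 -0.0129  0.1366]
dial 106 [ 0.5564 -0.2366  0.1241] [ 0.5319 -0.2582  0.1018] [ 0.566  -0.2234  0.1388]
jarP 305 [0.5389 0.365  0.0966] [0.5173 0.3453 0.0853] [0.5627 0.3862 0.1017]
green 205 [0.4972 0.2216 0.0795] [0.48   0.207  0.0505] [0.5156 0.2394 0.0915]
S
shaker top 70 [0.4508 0.3082 0.082 ] [0.436  0.2964 0.0707] [0.4685 0.3243 0.0901]
shaker all 220 [0.4492 0.3051 0.0564] [0.4303 0.2898 0.0203] [0.4713 0.3257 0.0901]
pan 552 [0.5146 0.1253 0.1387] [0.462  0.0661 0.1325] [0.5649 0.1746 0.1489]
plate 70 [ 0.5245 -0.0279  0.1323] [ 0.508  -0.0412  0.1251] [ 0.5406 -0.0127  0.1369]
dial 133 [ 0.5598 -0.2431  0.1205] [ 0.5326 -0.2618  0.1012] [ 0.5698 -0.222   0.1379]
jarP 97 [0.5395 0.3586 0.0949] [0.5181 0.3395 0.0858] [0.5633 0.3839 0.1031]
green 70 [0.4915 0.2144 0.0661] [0.4824 0.2019 0.05  ] [0.5132 0.232  0.0902]
4007 ((0.525702953338623, -0.05752056837081909), (0.10100208967924118, 0.42490899562835693), 5.082292079925537) [[ 0.4566  0.1496]
 [ 0.4942 -0.2736]
 [ 0.5948 -0.2647]
 [ 0.5572  0.1586]]
[[-0.9733  0.2297 -0.0006]
 [ 0.2297  0.9733 -0.0018]
 [ 0.0002 -0.0019 -1.    ]]
[[ 0.5387 -0.2031  0.0837]
 [ 0.5387 -0.2126  0.0834]
 [ 0.5612 -0.2235  0.0912]
 [ 0.5635 -0.246   0.1329]
 [ 0.5385 -0.2285  0.1178]]
```

```bash
cat >> h.py <<'E'
def row(pos,yaw=0.):   # yaw: bearing of tool y from world y
    o=ctrl.get_obs(); R=Rn.from_rotvec(o['tool_rot'])
    G=Rn.from_euler('z',yaw)*Rn.from_matrix(np.diag([-1,1,-1.]))
    d=R.inv().apply(np.array(pos)-o['tool_pos']); t=(R.inv()*G).as_rotvec()
    print(np.round(np.r_[d/.6,t/(np.pi/2)],4).tolist(), 'mm',np.round(d*1e3,1))
E
python3 -c "
from h import *
row((.451,.312,.2))"
```

```text
[-0.6122, -0.3619, 0.1718, -0.0012, -0.0003, -0.1476] mm [-367.3 -217.1  103.1]
```

>>> apply_moves --rows '[-0.6122,-0.3619,0.1718,-0.0012,0,-0.1476,-0.6122,-0.3619,0.1718,-0.0012,0,-0.1476,-0.6122,-0.3619,0.1718,-0.0012,0,-0.1476,-0.6122,-0.3619,0.1718,-0.0012,0,-0.1476,-0.6122,-0.3619,0.1718,-0.0012,0,-0.1476,-0.6122,-0.3619,0.1718,-0.0012,0,-0.1476,-0.6122,-0.3619,0.1718,-0.0012,0,-0.1476,-0.6122,-0.3619,0.1718,-0.0012,0,-0.1476,-0.6122,-0.3619,0.1718,-0.0012,0,-0.1476,-0.6122,-0.3619,0.1718,-0.0012,0,-0.1476,-0.6122,-0.3619,0.1718,-0.0012,0,-0.1476,-0.6122,-0.3619,0.1718,-0.0012,0,-0.1476]' --grip 1

```text
t: 1.3
tool_pos: [0.4506, 0.3132, 0.2008]
tool_rot: [0.001, -3.142, -0.003]
contact_force: [0.2, -0.8, 0.2]
opening: 0.0857
grip_force: 0.0
```

```bash
python3 -c "
from h import *
im,_,o=shot('wrist','w0'); print(o['tool_pos'],o['t'],o['contact_force']); print(ctrl.camera_model('wrist'))
row((.451,.312,.104))"
```

```text
[0.45060277 0.31316107 0.20084257] 1.3 [ 0.19667117 -0.80732092  0.24136693]
{'mtx': array([[309.70691629,   0.        , 318.07976008],
       [  0.        , 309.70691629, 203.62240605],
       [  0.        ,   0.        ,   1.        ]]), 'tool_from_camera': array([[-7.38139761e-04, -9.45778174e-01, -3.24812409e-01,
         8.32228693e-02],
       [ 9.99999514e-01, -4.85646264e-04, -8.58420914e-04,
        -2.32002967e-05],
       [ 6.54131832e-04, -3.24812884e-01,  9.45778072e-01,
        -7.02911131e-02],
       [ 0.00000000e+00,  0.00000000e+00,  0.00000000e+00,
         1.00000000e+00]])}
[-0.0007, -0.0027, 0.1618, 0.0014, 0.0002, 0.001] mm [-0.4 -1.6 97.1]
```

View pics/w0.png

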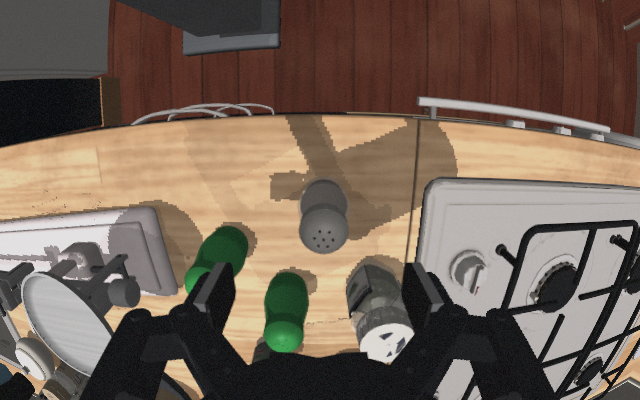

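The wrist view has the shaker's dome at (322,236), about 2–3 mm in +y from the tool axis. It is clear of the green ones and the pepper jar, so I'll descend.

>>> apply_moves --rows '[-0.001,0.0025,0.08,0.0014,0,0.001,-0.001,0.0025,0.13,0.0014,0,0.001,-0.001,0.0025,0.162,0.0014,0,0.001,-0.001,0.0025,0.162,0.0014,0,0.001,-0.001,0.0025,0.162,0.0014,0,0.001]'

```text
t: 1.85
tool_pos: [0.4514, 0.3152, 0.1042]
tool_rot: [-0.0, 3.141, -0.0]
contact_force: [-0.1, 0.2, 0.9]
opening: 0.0855
grip_force: 0.0
```

>>> apply_moves --rows '[0,0,0,0,0,0,0,0,0,0,0,0,0,0,0,0,0,0,0,0,0,0,0,0,0,0,0,0,0,0,0,0,0,0,0,0,0,0,0,0,0,0,0,0,0,0,0,0]' --grip 0 --grip_force 30

```text
t: 2.65
tool_pos: [0.4528, 0.3148, 0.1054]
tool_rot: [0.003, 3.139, 0.002]
contact_force: [-0.8, -0.1, 6.6]
opening: 0.0393
grip_force: 29.9
```

>>> apply_moves --rows '[0,0,-0.05,0,0,0,0,0,-0.12,0,0,0,0,0,-0.2,0,0,0,0,0,-0.25,0,0,0,0,0,-0.25,0,0,0,0,0,-0.25,0,0,0,0,0,-0.25,0,0,0,0,0,-0.25,0,0,0]'

```text
t: 3.45
tool_pos: [0.4508, 0.3137, 0.2509]
tool_rot: [-0.002, -3.138, 0.004]
contact_force: [0.9, 0.3, -1.1]
opening: 0.0389
grip_force: 30.6
```

```bash
python3 -c "
from h import *
im,_,o=shot('wrist','w1'); print(o['tool_pos'],o['t'],o['contact_force'],o['opening'],o['grip_force'])
for i in range(4): ctrl.get_image('wrist'); print(ctrl.get_obs()['contact_force'])
row((.5106,.1224,.27),.0887)
row((.5106,.1224,.2),.0887)"
```

```text
[0.45079363 0.31372583 0.2509125 ] 3.45 [ 0.85051251  0.25089572 -1.1411183 ] 0.03892124397289426 30.62091551535559
[ 0.17811356  0.52774325 -1.08437037]
[ 0.24889823 -0.38355026 -0.99557365]
[ 0.25640597  1.30645469 -1.95958677]
[ 0.51002585  0.2086673  -1.13239223]
[-0.0989, -0.3195, -0.0284, -0.0006, -0.0007, -0.0574] mm [ -59.3 -191.7  -17.1]
[-0.099, -0.3194, 0.0882, -0.0006, -0.0007, -0.0574] mm [ -59.4 -191.6   52.9]
```

View pics/w1.png

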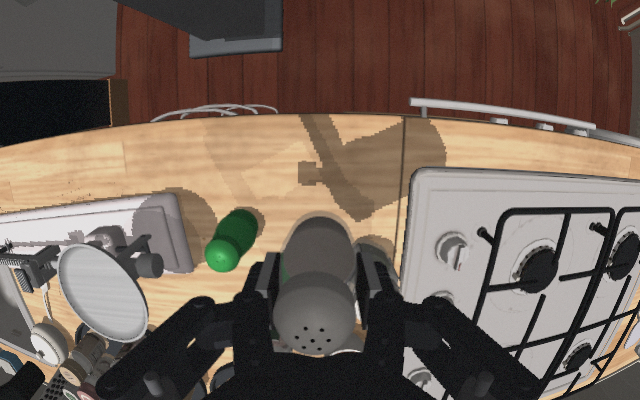

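>>> apply_moves --rows '[-0.016,-0.05,-0.015,0,0,-0.01,-0.035,-0.115,-0.02,0,0,-0.02,-0.056,-0.18,-0.02,0,0,-0.035,-0.077,-0.245,-0.02,0,0,-0.05,-0.092,-0.298,-0.02,0,0,-0.0574,-0.099,-0.3195,-0.015,0,0,-0.0574,-0.099,-0.3195,-0.01,0,0,-0.0574,-0.099,-0.3195,-0.01,0,0,-0.0574,-0.099,-0.3195,-0.01,0,0,-0.0574]'

```text
t: 4.6
tool_pos: [0.5104, 0.1237, 0.2593]
tool_rot: [0.142, -3.138, -0.0]
contact_force: [1.0, -0.5, -0.9]
opening: 0.039
grip_force: 30.7
```

```bash
python3 -c "
from h import *
for i in range(3): ctrl.get_image('top')
print(ctrl.get_obs()['contact_force'],ctrl.get_obs()['tool_pos']);row((.5106,.1224,.2385),.0887)"
```

```text
[ 0.05237839 -0.07658557 -1.42611835] [0.51064614 0.12356732 0.25976351]
[0.0003, -0.0019, 0.0354, -0.0001, 0.0002, 0.0011] mm [ 0.2 -1.2 21.3]
```

>>> apply_moves --rows '[0,-0.002,0.007,0,0,0,0,-0.002,0.014,0,0,0,0,-0.002,0.02,0,0,0,0,-0.002,0.024,0,0,0,0,-0.002,0.028,0,0,0,0,-0.002,0.031,0,0,0,0,-0.002,0.034,0,0,0,0,-0.002,0.036,0,0,0,0,-0.002,0.036,0,0,0,0,-0.002,0.036,0,0,0]'

```text
t: 5.75
tool_pos: [0.511, 0.1213, 0.2381]
tool_rot: [-0.139, 3.138, -0.001]
contact_force: [0.8, -0.5, -0.6]
opening: 0.0394
grip_force: 30.7
```

>>> apply_moves --rows '[0,0,0.001,0,0,0,0,0,0.002,0,0,0,0,0,0.003,0,0,0,0,0,0.003,0,0,0,0,0,0.003,0,0,0]'

```text
t: 6.25
tool_pos: [0.511, 0.1213, 0.2363]
tool_rot: [-0.139, 3.138, -0.001]
contact_force: [-0.2, -0.8, -1.8]
opening: 0.0389
grip_force: 30.7
```

```bash
python3 -c "
from h import *
im,d,o=shot('scene','s1')
print(o['contact_force'],o['tool_pos'])
cv2.imwrite('pics/s1c.png',cv2.resize(im[120:310,230:400],(680,600)[:2],interpolation=cv2.INTER_CUBIC)[:600])"
```

```text
[-0.21557743 -0.8486886  -1.78538752] [0.51100808 0.12129843 0.23630294]
```

View pics/s1c.png

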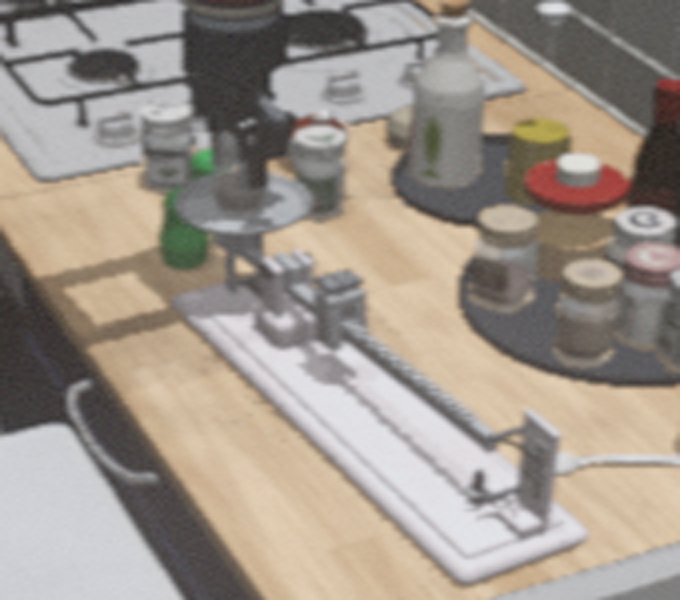

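The shaker is over the pan's centre in the crop (243,195), and the rail's end looks raised. I'll lower a little further until the force shows contact.

>>> apply_moves --rows '[0,0,0.001,0,0,0,0,0,0.002,0,0,0,0,0,0.002,0,0,0,0,0,0.002,0,0,0]'

```text
t: 6.7
tool_pos: [0.5112, 0.1213, 0.2357]
tool_rot: [-0.139, 3.138, -0.001]
contact_force: [-1.4, -0.5, 2.8]
opening: 0.0393
grip_force: 31.2
```

>>> apply_moves --rows '[0,0,0.001,0,0,0,0,0,0.002,0,0,0,0,0,0.002,0,0,0]'

```text
t: 7.0
tool_pos: [0.5115, 0.1213, 0.2354]
tool_rot: [-0.139, 3.137, -0.001]
contact_force: [-1.9, -1.1, 6.7]
opening: 0.039
grip_force: 31.8
```

>>> apply_moves --rows '[0,0,-0.0012,0,0,0,0,0,-0.0012,0,0,0]'

```text
t: 7.2
tool_pos: [0.5113, 0.1213, 0.2355]
tool_rot: [-0.139, 3.137, -0.001]
contact_force: [-0.9, -0.4, 6.1]
opening: 0.0388
grip_force: 31.7
```

>>> apply_moves --rows '[0,0,0,0,0,0,0,0,0,0,0,0,0,0,0,0,0,0,0,0,0,0,0,0,0,0,0,0,0,0,0,0,0,0,0,0]' --grip 1

```text
t: 7.8
tool_pos: [0.511, 0.1213, 0.2345]
tool_rot: [-0.139, 3.138, -0.001]
contact_force: [-0.5, 0.2, -0.4]
opening: 0.0856
grip_force: 0.0
```

>>> apply_moves --rows '[0,0,-0.03,0,0,0,0,0,-0.08,0,0,0,0,0,-0.14,0,0,0,0,0,-0.2,0,0,0,0,0,-0.2,0,0,0,0,0,-0.2,0,0,0]'

```text
t: 8.4
tool_pos: [0.5113, 0.1214, 0.3558]
tool_rot: [-0.139, 3.136, -0.0]
contact_force: [-1.0, -0.1, -0.1]
opening: 0.0853
grip_force: 0.0
```

```bash
python3 -c "
from h import *
im,d,o=shot('top','t2'); im2,d2,o=shot('scene','s2')
np.set_printoptions(precision=4,suppress=True)
print(o['contact_force'],o['tool_pos'],o['t'])
for n,f in(('top','t2'),('scene','s2')):
  P=cloud(n,f)
  for lab,c,r,z0,z1 in(('dome',(.511,.121),.03,.2,.23),('body',(.511,.121),.035,.15,.23),('plate',(.523,-.026),.028,.127,.147),('jarP',(.535,.357),.03,.085,.105)):
    q=sel(P,c,r,z0,z1)
    if len(q): print(lab,len(q),q.mean(0),q.min(0),q.max(0))
row((.522,-.0255,.25),.0887)"
```

```text
[ 1.2    -0.2038 -1.2459] [0.5108 0.1213 0.354 ] 8.45
dome 26 [0.4975 0.1156 0.2097] [0.4938 0.1063 0.2056] [0.5043 0.1267 0.2143]
body 128 [0.4962 0.1169 0.1818] [0.488  0.1016 0.1541] [0.5141 0.1402 0.2143]
plate 153 [ 0.5229 -0.0224  0.1391] [ 0.5083 -0.0346  0.1274] [ 0.5386 -0.0104  0.144 ]
jarP 303 [0.5385 0.3648 0.0966] [0.5172 0.3452 0.0853] [0.5618 0.3868 0.1019]
dome 94 [0.5098 0.1136 0.2117] [0.4952 0.1016 0.2006] [0.5295 0.1316 0.2227]
body 293 [0.5072 0.1101 0.186 ] [0.488  0.0989 0.1502] [0.5295 0.1316 0.2227]
plate 95 [ 0.5239 -0.0277  0.1361] [ 0.508  -0.0405  0.127 ] [ 0.5421 -0.0086  0.1434]
jarP 98 [0.5404 0.3592 0.0953] [0.5197 0.3395 0.0854] [0.5631 0.3833 0.1025]
[0.0022, -0.2453, 0.1717, -0.0002, -0.0014, -0.0] mm [   1.3 -147.2  103. ]
```

>>> apply_moves --rows '[0.001,-0.06,0,0,0,0,0.0015,-0.13,0.01,0,0,0,0.0022,-0.2,0.06,0,0,0,0.0022,-0.245,0.12,0,0,0,0.0022,-0.245,0.17,0,0,0,0.0022,-0.245,0.19,0,0,0,0.0022,-0.245,0.19,0,0,0,0.0022,-0.245,0.19,0,0,0]' --grip 0

```text
t: 9.3
tool_pos: [0.523, -0.0247, 0.2413]
tool_rot: [-0.141, 3.138, -0.001]
contact_force: [-0.0, 0.3, 0.8]
opening: -0.0002
grip_force: 0.0
```

```bash
python3 -c "
from h import *
im,d,o=shot('wrist','w2')
print(o['contact_force'],o['tool_pos'],ctrl.tip_extent)
for i in range(3): ctrl.get_image('wrist'); print(ctrl.get_obs()['contact_force'])
row((.5225,-.0275,.2126),.0887)"
```

```text
[-0.04444673  0.33693357  0.7643652 ] [ 0.5229913  -0.02473509  0.2412998 ] 0.0726
[-0.04159906  0.58718459  0.59646131]
[-0.14088884  0.49464795  1.09011111]
[ 0.5202336   0.19643189 -0.56839834]
[0.0023, -0.0041, 0.0502, -0.0008, 0.0022, 0.0006] mm [ 1.4 -2.4 30.1]
```

View pics/w2.png

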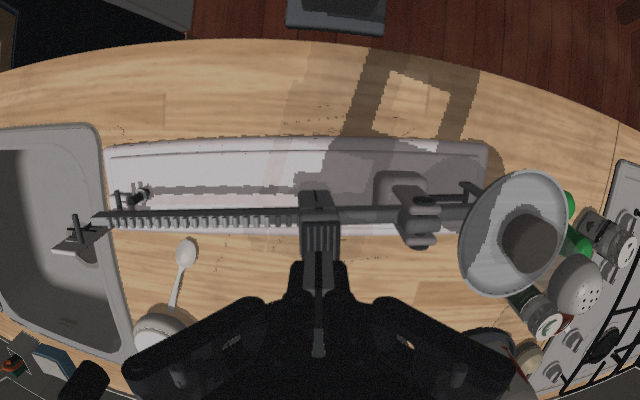

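The shut fingertips are lined up over the poise (319,265), and the shaker stands in the pan at about (530,245). I'll press down in steps.

>>> apply_moves --rows '[0.001,-0.002,0.02,0,0,0,0.002,-0.004,0.036,0,0,0,0.002,-0.004,0.044,0,0,0,0.002,-0.004,0.048,0,0,0,0.002,-0.004,0.052,0,0,0,0.002,-0.004,0.055,0,0,0,0.002,-0.004,0.058,0,0,0,0.002,-0.004,0.061,0,0,0,0.002,-0.004,0.061,0,0,0]'

```text
t: 10.4
tool_pos: [0.5219, -0.0278, 0.2042]
tool_rot: [-0.139, 3.138, -0.001]
contact_force: [0.6, -0.8, 2.8]
opening: -0.0001
grip_force: 0.9
```

>>> apply_moves --rows '[0,0,0.0015,0,0,0,0,0,0.003,0,0,0,0,0,0.003,0,0,0]'

```text
t: 10.7
tool_pos: [0.522, -0.0279, 0.2028]
tool_rot: [-0.139, 3.138, -0.001]
contact_force: [-0.0, -2.3, 3.9]
opening: -0.0001
grip_force: 1.9
```

>>> apply_moves --rows '[0,0,0.001,0,0,0,0,0,0.002,0,0,0,0,0,0.002,0,0,0]'

```text
t: 11.0
tool_pos: [0.522, -0.0276, 0.2018]
tool_rot: [-0.139, 3.137, 0.0]
contact_force: [-1.0, -0.5, 6.1]
opening: 0.0002
grip_force: 2.8
```

>>> apply_moves --rows '[0,0,0.001,0,0,0,0,0,0.002,0,0,0,0,0,0.002,0,0,0]'

```text
t: 11.3
tool_pos: [0.522, -0.0276, 0.2009]
tool_rot: [-0.139, 3.138, 0.0]
contact_force: [-2.4, -0.9, 7.5]
opening: -0.0
grip_force: 3.6
```

>>> apply_moves --rows '[0,0,0.0006,0,0,0,0,-0.005,0.0009,0,0,0,0,-0.015,0.0013,0,0,0,0,-0.027,0.0018,0,0,0,0,-0.039,0.0024,0,0,0,0,-0.048,0.0028,0,0,0,0,-0.0533,0.003,0,0,0,0,-0.0533,0.003,0,0,0,0,-0.0533,0.003,0,0,0]'

```text
t: 12.2
tool_pos: [0.5248, -0.0597, 0.1991]
tool_rot: [-0.139, 3.138, -0.0]
contact_force: [-1.3, -0.9, 7.6]
opening: 0.0001
grip_force: 3.7
```

```bash
cat > st.py <<'E'
from h import *
np.set_printoptions(precision=4,suppress=True)
im,d,o=shot('top','tx'); f=[o['contact_force']]
for i in range(2): ctrl.get_image('scene'); f.append(ctrl.get_obs()['contact_force'])
print(o['tool_pos'],o['t'],np.mean(f,0))
# poise: highest rows of rail not hidden
im,d,o=shot('scene','sx'); P=cloud('scene','sx')
u=np.array([.0886,-.9961]);n=np.array([.9961,.0886]); F=np.array([.516,.052])
s=(P[:,:2]-F)@u; w=(P[:,:2]-F)@n
for lo in range(80,260,6):
    q=P[(s>lo/1e3)&(s<(lo+6)/1e3)&(abs(w)<.012)&(P[:,2]>.06)&(P[:,2]<.2)]
    if len(q): print(lo,len(q),round(float(np.median(q[:,2])),4),round(float(q[:,2].max()),4),end=' | ')
E
python3 st.py
```

```text
[ 0.5248 -0.0597  0.1991] 12.2 [-1.9416 -0.9937  7.4355]
80 6 0.1858 0.1972 | 86 3 0.1746 0.1767 | 92 4 0.0985 0.1152 | 98 11 0.1381 0.1774 | 104 21 0.1545 0.198 | 110 32 0.1258 0.1806 | 116 104 0.1123 0.1797 | 122 91 0.1391 0.1952 | 128 21 0.1468 0.198 | 134 15 0.083 0.1818 | 140 18 0.1291 0.1914 | 146 12 0.0808 0.1974 | 152 16 0.0863 0.1937 | 158 17 0.0834 0.1988 | 164 11 0.0787 0.1995 | 170 9 0.0821 0.0873 | 176 13 0.0784 0.0868 | 182 12 0.08 0.0857 | 188 9 0.0779 0.0843 | 194 11 0.0789 0.0871 | 200 12 0.079 0.0848 | 206 13 0.0772 0.0855 | 212 11 0.0787 0.0863 | 218 10 0.0764 0.0836 | 224 13 0.0754 0.085 | 230 10 0.0763 0.0843 | 236 13 0.0772 0.0834 | 242 9 0.0736 0.0835 | 248 13 0.0775 0.0825 | 254 15 0.075 0.0783 |
```

>>> apply_moves --rows '[0,0,0.0005,0,0,0,0,-0.005,0.0007,0,0,0,0,-0.015,0.0012,0,0,0,0,-0.027,0.0018,0,0,0,0,-0.04,0.0025,0,0,0,0,-0.053,0.0031,0,0,0,0,-0.0533,0.0031,0,0,0]'

```text
t: 13.1
tool_pos: [0.5276, -0.0921, 0.1974]
tool_rot: [-0.138, 3.138, -0.001]
contact_force: [-2.0, -0.4, 8.0]
opening: -0.0
grip_force: 3.9
```

>>> apply_moves --rows '[0,-0.005,0.0003,0,0,0,0,-0.015,0.0008,0,0,0,0,-0.027,0.0014,0,0,0,0,-0.039,0.002,0,0,0,0,-0.049,0.0025,0,0,0,0,-0.0533,0.0027,0,0,0,0,-0.0533,0.0027,0,0,0,0,-0.0533,0.0027,0,0,0]'

```text
t: 13.9
tool_pos: [0.5304, -0.1235, 0.1957]
tool_rot: [-0.139, 3.138, -0.001]
contact_force: [-2.9, -1.1, 8.2]
opening: -0.0
grip_force: 4.0
```

```bash
sed -i '/^for lo/,$d' st.py; python3 st.py; python3 -c "
from h import *
F=np.array([.516,.052]);u=np.array([.0886,-.9961]);o=ctrl.get_obs();print((o['tool_pos'][:2]-F)@u,(o['tool_pos'][:2]-F)@[.9961,.0886])"
```

```text
[ 0.5304 -0.1235  0.1957] 13.9 [-2.7814 -0.3621  8.1335]
0.17593683183263426 -0.0012297702412919435
```

>>> apply_moves --rows '[0,0,-0.003,0,0,0,0,0,-0.006,0,0,0,0,0,-0.012,0,0,0,0,0,-0.03,0,0,0,0,0,-0.06,0,0,0,0,0,-0.07,0,0,0,0,0,-0.07,0,0,0,0,0,-0.07,0,0,0,0,0,-0.07,0,0,0,0,0,-0.07,0,0,0,0,0,-0.07,0,0,0,0,0,-0.07,0,0,0,0,0,-0.07,0,0,0,0,0,-0.07,0,0,0,0,0,-0.07,0,0,0,0,0,-0.07,0,0,0,0,0,-0.07,0,0,0,0,0,-0.07,0,0,0]'

```text
t: 15.9
tool_pos: [0.5302, -0.1233, 0.2366]
tool_rot: [-0.139, 3.138, -0.001]
contact_force: [-0.6, -0.1, 0.0]
opening: -0.0001
grip_force: 0.0
```

```bash
cat > look.py <<'E'
from h import *
import sys
np.set_printoptions(precision=4,suppress=True)
im,d,o=shot('scene','sx'); P=cloud('scene','sx'); shot('top','tx'); T=cloud('top','tx')
u=np.array([.0886,-.9961]);n=np.array([.9961,.0886]); F=np.array([.516,.052])
for nm,P in(('S',P),('T',T)):
    s=(P[:,:2]-F)@u; w=(P[:,:2]-F)@n
    k=(abs(w)<.006)&(P[:,2]>.07)&(P[:,2]<.112)&(s>.085)&(s<.27)
    # rail tilt: per-bin upper z
    S=[];Z=[]
    for lo in np.arange(.085,.268,.006):
        q=P[k&(s>lo)&(s<lo+.006),2]
        if len(q)>2: S.append(lo+.003);Z.append(np.percentile(q,80))
    S=np.array(S);Z=np.array(Z);g=np.ones(len(S),bool)
    for _ in range(4):
        c=np.polyfit(S[g],Z[g],1); r=abs(Z-np.polyval(c,S)); g=r<max(.002,1.5*np.median(r[g]))
    print(nm,'rail slope',c,'mean theta',np.mean((Z[g]-.0945)/S[g]))
    q=P[(abs(w)<.016)&(P[:,2]>.117)&(P[:,2]<.165)&(s>.06)&(s<.265)]
    ss=(q[:,:2]-F)@u
    print(nm,'plate s',len(q),np.percentile(ss,[2,50,98]),'z',np.percentile(q[:,2],[20,50,80]))
c=im[225:305,330:390]; cv2.imwrite(f'pics/{sys.argv[1]}.png',cv2.resize(c,None,fx=7,fy=7,interpolation=cv2.INTER_CUBIC))
E
python3 look.py d1
```

```text
S rail slope [0.0456 0.0913] mean theta 0.024778689257805152
S plate s 150 [0.1626 0.1802 0.1881] z [0.1256 0.1323 0.1412]
T rail slope [0.0161 0.0963] mean theta 0.031721964852881986Traceback (most recent call last):
  File "look.py", line 20, in <module>
    print(nm,'plate s',len(q),np.percentile(ss,[2,50,98]),'z',np.percentile(q[:,2],[20,50,80]))
                              ~~~~~~~~~~~~~^^^^^^^^^^^^^^
    return _quantile_unchecked(
        a, q, axis, out, overwrite_input, method, keepdims, weights)
    return _ureduce(a,
                    func=_quantile_ureduce_func,
    ...<5 lines>...
                    overwrite_input=overwrite_input,
                    method=method)
    r = func(a, **kwargs)
    result = _quantile(arr,
                       quantiles=q,
    ...<2 lines>...
                       out=out,
                       weights=wgt)
    slices_having_nans = np.isnan(arr[-1, ...])
                                  ~~~^^^^^^^^^
IndexError: index -1 is out of bounds for axis 0 with size 0
```

Run:
```python
from h import *
im=cv2.imread('pics/sx.png')
c=im[215:300,300:385]; cv2.imwrite('pics/d1.png',cv2.resize(c,None,fx=7,fy=7,interpolation=cv2.INTER_CUBIC))
u=np.array([.0886,-.9961]); F=np.array([.516,.052])
I=F+u*.297; print('index',proj('scene',np.r_[I,.105]))
for dz in(-8,0,8,16,24): print(dz,proj('scene',np.r_[F+u*.306,.105+dz/1e3]))
```

```text
index [[356.86178345 264.74153276]]
-8 [[358.68651786 269.18717675]]
0 [[358.88210929 266.91026548]]
8 [[359.07924325 264.61539739]]
16 [[359.27793806 262.30235922]]
24 [[359.47821233 259.97093431]]
```

View pics/d1.png

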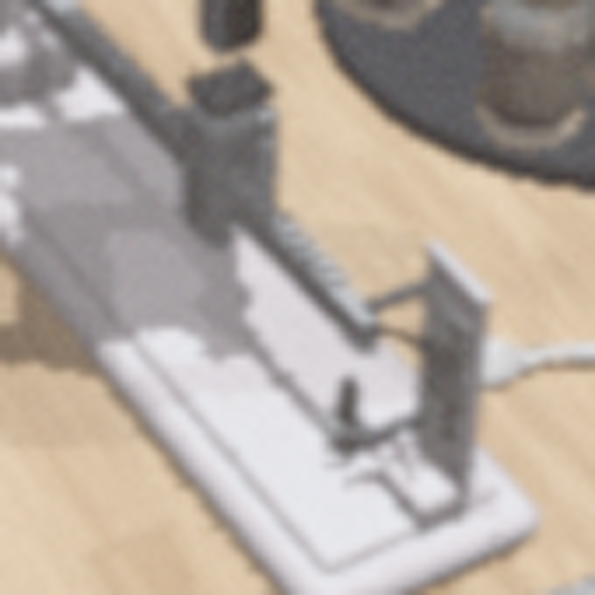

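The dial crop shows the gripper clear of the poise. The pointer meets the plate near (425,340), but at about 0.3 px/mm that is too coarse to judge, so I'll take the rail height from depth instead.

```bash
cat > rail.py <<'E'
from h import *
np.set_printoptions(precision=4,suppress=True)
u=np.array([.0886,-.9961]);n=np.array([.9961,.0886]); F=np.array([.516,.052])
def rep(tags=(('scene','sx'),('top','tx'))):
    for c,f in tags:
        P=cloud(c,f); s=(P[:,:2]-F)@u; w=(P[:,:2]-F)@n
        out=[]
        for lo in np.arange(.09,.27,.02):
            k=(s>lo)&(s<lo+.02)&(abs(w)<.009)&(P[:,2]>.07)&(P[:,2]<.125)
            q=np.sort(P[k,2])[::-1]
            if len(q)>5: out.append((round(lo+.01,3),len(q),*np.round(np.percentile(q,[50,75,90]),4)))
        print(c,*out,sep='\n')
        pp=P[(np.hypot(P[:,0]-.5098,P[:,1]-.1218)<.046)&(P[:,2]>.12)&(P[:,2]<.148)]
        print('pan z',len(pp),np.percentile(pp[:,2],[10,30,50,70]))
if __name__=='__main__':
    print('initial');rep((('scene','s0'),('top','t0')));print('up stop');rep((('scene','s2'),('top','t2')));print('now');rep()
E
python3 rail.py
```

```text
initial
scene
(np.float64(0.1), 58, np.float64(0.0911), np.float64(0.1078), np.float64(0.1159))
(np.float64(0.12), 31, np.float64(0.086), np.float64(0.0896), np.float64(0.0925))
(np.float64(0.14), 34, np.float64(0.0869), np.float64(0.0901), np.float64(0.0919))
(np.float64(0.16), 30, np.float64(0.0857), np.float64(0.09), np.float64(0.0911))
(np.float64(0.18), 38, np.float64(0.0862), np.float64(0.0889), np.float64(0.0913))
(np.float64(0.2), 34, np.float64(0.0842), np.float64(0.0888), np.float64(0.0904))
(np.float64(0.22), 38, np.float64(0.0852), np.float64(0.0885), np.float64(0.0904))
(np.float64(0.24), 36, np.float64(0.0835), np.float64(0.0888), np.float64(0.0905))
(np.float64(0.26), 37, np.float64(0.0833), np.float64(0.0861), np.float64(0.0883))
pan z 382 [0.1351 0.1365 0.1372 0.1385]
top
(np.float64(0.1), 26, np.float64(0.0893), np.float64(0.091), np.float64(0.0926))
(np.float64(0.12), 39, np.float64(0.0882), np.float64(0.0905), np.float64(0.0919))
(np.float64(0.14), 33, np.float64(0.0877), np.float64(0.089), np.float64(0.0907))
(np.float64(0.16), 38, np.float64(0.0872), np.float64(
[... 2366 characters left out ...]
.float64(0.1144), np.float64(0.1219))
(np.float64(0.2), 33, np.float64(0.0958), np.float64(0.0983), np.float64(0.1011))
(np.float64(0.22), 40, np.float64(0.0963), np.float64(0.101), np.float64(0.1029))
(np.float64(0.24), 37, np.float64(0.0963), np.float64(0.1023), np.float64(0.1029))
(np.float64(0.26), 40, np.float64(0.0983), np.float64(0.1011), np.float64(0.1022))
pan z 284 [0.1311 0.1325 0.1335 0.135 ]
top
(np.float64(0.1), 34, np.float64(0.0947), np.float64(0.0978), np.float64(0.0989))
(np.float64(0.12), 39, np.float64(0.0951), np.float64(0.0973), np.float64(0.0999))
(np.float64(0.14), 32, np.float64(0.0958), np.float64(0.0985), np.float64(0.1006))
pan z 1005 [0.1302 0.1315 0.1324 0.1334]
```

>>> apply_moves --rows '[0,0,0.02,0,0,0,0,0,0.036,0,0,0,0,0,0.044,0,0,0,0,0,0.05,0,0,0,0,0,0.056,0,0,0,0,0,0.061,0,0,0,0,0,0.065,0,0,0,0,0,0.068,0,0,0,0,0,0.07,0,0,0,0,0,0.0703,0,0,0,0,0,0.0703,0,0,0]'

```text
t: 17.1
tool_pos: [0.5305, -0.1238, 0.1962]
tool_rot: [-0.139, 3.138, -0.003]
contact_force: [-3.8, -1.0, 7.1]
opening: -0.0002
grip_force: 3.6
```

```bash
python3 st.py
```

```text
[ 0.5305 -0.1238  0.1962] 17.1 [-3.8142 -1.0694  7.186 ]
```

>>> apply_moves --rows '[0,0,0.001,0,0,0,0,0,0.0014,0,0,0,0,0,0.0014,0,0,0,0,-0.003,0.0016,0,0,0,0,-0.008,0.0018,0,0,0,0,-0.0133,0.0021,0,0,0,0,-0.0133,0.0021,0,0,0,0,-0.0133,0.0021,0,0,0]'

```text
t: 18.1
tool_pos: [0.5313, -0.132, 0.1952]
tool_rot: [-0.139, 3.138, -0.003]
contact_force: [-4.2, -0.9, 8.1]
opening: 0.0
grip_force: 4.0
```

>>> apply_moves --rows '[0,0,-0.003,0,0,0,0,0,-0.006,0,0,0,0,0,-0.012,0,0,0,0,0,-0.03,0,0,0,0,0,-0.06,0,0,0,0,0,-0.07,0,0,0,0,0,-0.07,0,0,0,0,0,-0.07,0,0,0,0,0,-0.07,0,0,0,0,0,-0.07,0,0,0,0,0,-0.07,0,0,0,0,0,-0.07,0,0,0,0,0,-0.07,0,0,0,0,0,-0.07,0,0,0,0,0,-0.07,0,0,0,0,0,-0.07,0,0,0,0,0,-0.07,0,0,0,0,0,-0.07,0,0,0,0,0,-0.07,0,0,0,0,0,-0.07,0,0,0]'

```text
t: 20.1
tool_pos: [0.5309, -0.1312, 0.2352]
tool_rot: [-0.139, 3.138, -0.001]
contact_force: [0.3, -0.2, 0.0]
opening: -0.0001
grip_force: 0.0
```

```bash
sed -i "s/    q=P\[(abs(w)<.016)/    if nm=='T': continue\n&/" look.py; python3 look.py d2; python3 -c "
from rail import rep
rep()"
```

```text
S rail slope [0.0141 0.0911] mean theta -0.009071775111661027
S plate s 130 [0.1719 0.1884 0.1961] z [0.1231 0.1335 0.1369]
T rail slope [-0.0209  0.0965] mean theta -0.0032238615361371557
scene
(np.float64(0.1), 32, np.float64(0.0901), np.float64(0.0925), np.float64(0.0946))
(np.float64(0.12), 30, np.float64(0.0893), np.float64(0.093), np.float64(0.095))
(np.float64(0.14), 31, np.float64(0.0902), np.float64(0.0937), np.float64(0.0966))
(np.float64(0.18), 11, np.float64(0.1016), np.float64(0.1236), np.float64(0.1246))
(np.float64(0.2), 85, np.float64(0.0971), np.float64(0.1137), np.float64(0.1215))
(np.float64(0.22), 40, np.float64(0.0897), np.float64(0.094), np.float64(0.0969))
(np.float64(0.24), 41, np.float64(0.0903), np.float64(0.0942), np.float64(0.0973))
(np.float64(0.26), 36, np.float64(0.0903), np.float64(0.0928), np.float64(0.0951))
pan z 281 [0.1334 0.1347 0.1356 0.1367]
top
(np.float64(0.1), 35, np.float64(0.0911), np.float64(0.0942), np.float64(0.0954))
(np.float64(0.12), 40, np.float64(0.091), np.float64(0.0935), np.float64(0.0951))
(np.float64(0.14), 37, np.float64(0.0916), np.float64(0.0939), np.float64(0.0945))
(np.float64(0.16), 17, np.float64(0.092), np.float64(0.0936), np.float64(0.0962))
pan z 1010 [0.1321 0.1336 0.1346 0.1355]
```

>>> apply_moves --rows '[0.03,0,-0.05,0,0,0,0.1,0,-0.1,0,0,0,0.18,0,-0.15,0,0,0,0.25,0,-0.15,0,0,0,0.25,0,-0.15,0,0,0,0.25,0,-0.15,0,0,0]'

```text
t: 20.8
tool_pos: [0.381, -0.1446, 0.3259]
tool_rot: [-0.137, 3.136, -0.003]
contact_force: [0.7, 0.7, -0.1]
opening: 0.0001
grip_force: 0.0
```

```bash
cat > fin.py <<'E'
from rail import *
def plate(c,f):
    P=cloud(c,f); s=(P[:,:2]-F)@u; w=(P[:,:2]-F)@n
    k=(abs(w)<.017)&(P[:,2]>.122)&(P[:,2]<.152)&(s>.06)&(s<.26)
    q=P[k]; ss=s[k]; print(c,f,len(q),'s',np.percentile(ss,[2,50,98]),'mid',ss.mean())
    m=np.median(ss); g=(abs(ss-m)<.009)&(abs(w[k])<.012)
    print('   z',np.percentile(q[g,2],[25,50,75]))
for i in range(3):
    shot('top',f'tf{i}'); shot('scene',f'sf{i}')
for c,f in(('top','t0'),('top','t2'),('top','tf0'),('top','tf2'),('scene','s0'),('scene','s2'),('scene','sf0'),('scene','sf2')): plate(c,f)
rep((('scene','sf2'),('top','tf2')))
print(ctrl.get_obs()['t'])
t=cv2.imread('pics/tf2.png')[185:265,255:455]; s=cv2.imread('pics/sf2.png')[185:300,270:400]
cv2.imwrite('pics/f.png',np.vstack([cv2.resize(t,(500,200),interpolation=2),cv2.resize(s,(500,400),interpolation=2)]))
E
python3 fin.py
```

```text
top t0 148 s [0.0659 0.0773 0.0891] mid 0.07717741947134868
   z [0.1307 0.1318 0.1325]
top t2 167 s [0.0632 0.0747 0.0865] mid 0.07465349286979014
   z [0.1388 0.1398 0.1411]
top tf0 168 s [0.1689 0.1796 0.1925] mid 0.17992897299222585
   z [0.135 0.136 0.137]
top tf2 170 s [0.1687 0.1797 0.1925] mid 0.1797506666302516
   z [0.1351 0.1363 0.1373]
scene s0 76 s [0.066  0.0802 0.0927] mid 0.08052869181859909
   z [0.1313 0.1326 0.1337]
scene s2 119 s [0.0669 0.0828 0.0926] mid 0.08148038580939079
   z [0.1279 0.1311 0.1405]
scene sf0 116 s [0.1719 0.1872 0.1974] mid 0.18597340064760584
   z [0.1257 0.1341 0.1365]
scene sf2 114 s [0.1707 0.1869 0.1958] mid 0.18555787117832642
   z [0.1263 0.1338 0.1366]
scene
(np.float64(0.1), 33, np.float64(0.0903), np.float64(0.0933), np.float64(0.0959))
(np.float64(0.12), 34, np.float64(0.0887), np.float64(0.0925), np.float64(0.094))
(np.float64(0.14), 31, np.float64(0.088), np.float64(0.0936), np.float64(0.0956))
(np.float64(0.18), 15, np.float64(0.1007), np.float64(0.123), np.float64(0.1246))
(np.float64(0.2), 82, np.float64(0.0969), np.float64(0.
[... 408 characters left out ...]
oat64(0.12), 40, np.float64(0.0918), np.float64(0.0941), np.float64(0.0967))
(np.float64(0.14), 37, np.float64(0.0924), np.float64(0.0957), np.float64(0.0974))
(np.float64(0.16), 56, np.float64(0.0935), np.float64(0.1013), np.float64(0.1207))
(np.float64(0.18), 7, np.float64(0.0962), np.float64(0.098), np.float64(0.1085))
(np.float64(0.2), 13, np.float64(0.0916), np.float64(0.0957), np.float64(0.0986))
(np.float64(0.22), 35, np.float64(0.0924), np.float64(0.0967), np.float64(0.0985))
(np.float64(0.24), 39, np.float64(0.0935), np.float64(0.0961), np.float64(0.0975))
(np.float64(0.26), 31, np.float64(0.0926), np.float64(0.0937), np.float64(0.0939))
pan z 1008 [0.1322 0.1335 0.1345 0.1354]
21.1
```

View pics/f.png

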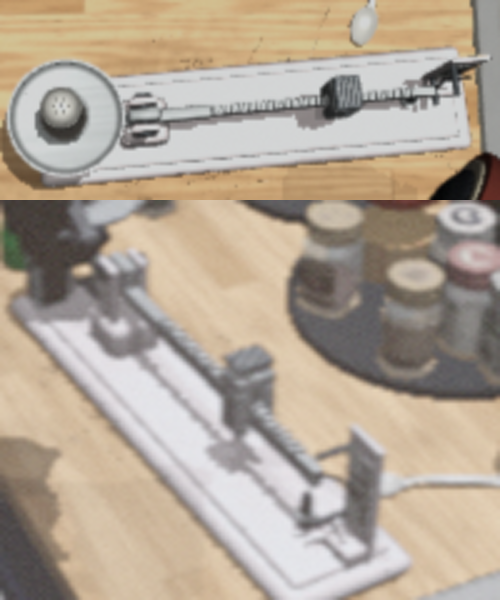

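The top view shows the shaker in the middle of the pan and the poise about 104 mm out from its start, which is 13 whole notches. The plate height of 0.136 m matches full height, so the pawl is seated. The beam tilt of about 0.011 rad puts the pointer about 3 mm above the centre line, inside the marks, so I'll hand in.

```bash
python3 -c "
from station import ctrl
print(ctrl.finish_job())"
```

```text
the job is handed in; nothing more can be done
None
```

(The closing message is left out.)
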